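Clamp the faceplate down evenly on a bowl blank

TASK

Tighten the four wing nuts of the clamping press clockwise, about a half turn each, in cross order (any nut first, then the one diagonally opposite, then the third and its opposite), finishing each nut before going on, so that the faceplate seats evenly on the wooden blank. Turn each nut until you feel it go firm, but do not over-tighten it, or the wood is bruised. Let go of the nuts and leave the gouge, bowl and chuck key alone.

Things in the scene. Friction and masses are not known exactly. Their poses are not given: they have to be found in the camera images.
- plate_top (a point): centre of the top of the faceplate's steel boss (52 mm across, top 16 mm above the plate's upper face). The plate is aluminium, 150 x 150 x 12 mm, x and y along its edges, z up. It lies nearly level, about 4 mm loose, over a round wooden blank (dia 104 mm) on a grey iron press base (180 x 180 mm, fixed to the bench), and sinks onto the blank as the nuts are tightened
- press: the grey iron press base, 180 x 180 x 24 mm, fixed to the bench; origin at the centre of its underside, axes along its edges as the plate's. The blank on it is 40 mm thick, its top 64 mm above the origin
- wings_a (a point): centre of the wings of steel wing nut a, on the corner at -x, +y of the plate, 50 mm from its middle in plate x and y; nut c is diagonally opposite. The wings are one flat-sided bar, 44 mm long (point x), 12 mm thick (point y), 38 mm tall; this point is 27 mm above the plate, 19 mm under the wings' top. z up, the turning axis. The nut sinks about 3 mm with the plate
- tip_a (a point): near one end of the wings of nut a, 20 mm from the turning axis, along the wings
- wing_a (a joint): spring twist (rad) of the wings on the nut's core, 6 N m per rad, positive when turned clockwise from above (tightening). The nut itself turns against 0.1 N m of drag for 2.25 to 3.2 rad, different each time, then stops hard on the seated plate. Firm is about 0.6 N m; over 1.2 N m (twist 0.2) bruises the wood
- wings_b (a point): centre of the wings of steel wing nut b, on the corner at -x, -y, 50 mm from its middle in plate x and y; nut d is diagonally opposite. The wings are one flat-sided bar, 44 mm long (point x), 12 mm thick (point y), 38 mm tall; this point is 27 mm above the plate, 19 mm under the wings' top. z up, the turning axis. The nut sinks about 3 mm with the plate
- tip_b (a point): near one end of the wings of nut b, 20 mm from the turning axis, along the wings
- wing_b (a joint): spring twist (rad) of the wings on the nut's core, 6 N m per rad, positive when turned clockwise from above (tightening). The nut itself turns against 0.1 N m of drag for 2.25 to 3.2 rad, different each time, then stops hard on the seated plate. Firm is about 0.6 N m; over 1.2 N m (twist 0.2) bruises the wood
- wings_c (a point): centre of the wings of steel wing nut c, on the corner at +x, -y, 50 mm from its middle in plate x and y; nut a is diagonally opposite. The wings are one flat-sided bar, 44 mm long (point x), 12 mm thick (point y), 38 mm tall; this point is 27 mm above the plate, 19 mm under the wings' top. z up, the turning axis. The nut sinks about 3 mm with the plate
- tip_c (a point): near one end of the wings of nut c, 20 mm from the turning axis, along the wings
- wing_c (a joint): spring twist (rad) of the wings on the nut's core, 6 N m per rad, positive when turned clockwise from above (tightening). The nut itself turns against 0.1 N m of drag for 2.25 to 3.2 rad, different each time, then stops hard on the seated plate. Firm is about 0.6 N m; over 1.2 N m (twist 0.2) bruises the wood
- wings_d (a point): centre of the wings of steel wing nut d, on the corner at +x, +y, 50 mm from its middle in plate x and y; nut b is diagonally opposite. The wings are one flat-sided bar, 44 mm long (point x), 12 mm thick (point y), 38 mm tall; this point is 27 mm above the plate, 19 mm under the wings' top. z up, the turning axis. The nut sinks about 3 mm with the plate
- tip_d (a point): near one end of the wings of nut d, 20 mm from the turning axis, along the wings
- wing_d (a joint): spring twist (rad) of the wings on the nut's core, 6 N m per rad, positive when turned clockwise from above (tightening). The nut itself turns against 0.1 N m of drag for 2.25 to 3.2 rad, different each time, then stops hard on the seated plate. Firm is about 0.6 N m; over 1.2 N m (twist 0.2) bruises the wood
- gouge_mid (a point): bystander: middle of a turning gouge, 330 mm long, wooden handle of 30 mm, lying beside the press along its own x (handle to -x)
- bowl_mid (a point): bystander: middle of a small turned wooden bowl, 100 mm across, 45 mm high, upright beside the press
- chuck_key_mid (a point): bystander: middle of a T-shaped steel chuck key, 100 mm long, 12 mm thick, lying beside the press

How it is judged:
By the outcome, as a careful person would: the job done as asked, in the order asked, and still so for the second after the job is handed in, with the robot touching nothing.
It also fails if it takes over 72 s, if anything falls off the work surface, if the arm or the gripper's body presses on something with over 40 N, if the wrist force passes 120 N, or if a joint passes its speed limit or range.

ROBOT

A 7-joint arm with a two-finger parallel gripper is mounted at the origin on the work surface. World frame = base frame: x ahead of the robot, y to its left, z up, the work surface at z = 0. Lengths are in m, angles in rad, forces in N, time in s.
With the tool pointing down it reaches from about 0.4 to 0.875 m from the base axis. Payload 19.3 kg.
Tool frame: the origin (TCP) lies on the centre line of the jaws, within the pads' length; the fingertips stand 8 mm ahead of it and the grasp point (between the pads) lies 11 mm behind it; z points along the fingers, y is the line along which they close (so a half turn about z gives the same grasp; the last joint's range is limited). The gripper opens to 85 mm and grips with 20 to 120 N. Pads are 22 mm wide; open, the fingers measure 114 mm over their backs; the gripper's body (76 mm by 85 mm) begins 54 mm behind the grasp point. The pads swing forward as they close: fully open they stand 13 mm farther back than shut.
Start: joints at [1.056, 0.521, -0.036, 1.599, 0.021, 1.021, -0.113], TCP at [0.269, -0.564, 0.239] pointing down, gripper open.
Joint ranges: [-2.91, 2.91], [-0.3, 2.13], [-1.5, 1.42], [0.17, 2.43], [-1.26, 4.41], [0.16, 1.93], [-2.52, 2.52]. Speed limits (rad/s): [1.89, 1.89, 2.39, 2.39, 3.01, 3.01, 3.01].

INTERFACE

Orientations are given as [roll, pitch, yaw] about the fixed x, y, z axes, in that order (R = Rz(yaw) Ry(pitch) Rx(roll)).
In Python, from workcell import status, grab_frame, camera_params, bot, search_frame, silhouettes gives the robot as it stands.
- The arm moves only by the shell command python3 -m creep 'ROWS' [FORCE]. ROWS is JSON, a list of rows, each a list of 5 numbers: the shift along the tool's x, y, z in units of 60 mm (1.0 is 60 mm), then the turn about the tool's z in units of 8 degrees (1.0 is 8 degrees), then the opening, from 0 (shut) to 1 (fully open). In form: [[x, y, z, twist, hand], ...]. A call has 1 to 5 rows; each row is the pose to reach, as a shift and turn from the pose commanded when the call began, along the tool's axes at that moment; what a row does not reach only later rows make up. A row lasts 1/8 s, in which the tool goes at most 62.5 mm and 10.7 degrees, less where a joint would pass 70% of its speed; a pose out of reach is approached as far as the arm can. A call with a gripper value outside its range is refused whole. The fingers move at their own pace and stop on an object; FORCE is the grip in N (left out, the last holds). Time passes only in rows, so rows that repeat a pose let the fingers close. It gives the time, the measured TCP pose, the force, the opening and the grip force at its end, in the units of the state.
- status.observe(): the state, without advancing time (a new reading comes with each control period).
- grab_frame(name): name is "scene" or "top"; returns the picture (400x640x3 uint8, blue, green, red); there is no depth.
- camera_params(name): a dict with "K" (3x3 intrinsics, pixels), "rvec" (rotation vector, rad) and "tvec" (3), from world to camera coordinates, as OpenCV has them. Camera axes: x right, y down, z forward; pixel columns grow to the right and rows downward; lengths in m; the calibration is good to about 2 mm. A picture is of the moment at which its call begins. camera_params takes no time and is no camera call.
- bot.job_done(): hands the job in; it is judged then, once.
Trained networks look in the newest picture that a camera, given by its name, has taken for a name from the list of things; names that differ only in an ending like _2 or _b are one class to them, and where a whole thing is asked for, a point or a joint stands for the part that bears it (a point fixed in the world has none). Each returns a list of dicts, best first, with "p" (0 to 1); they miss things now and then, are a little off and sometimes report something else, mostly with a low value. They report only what shows in the picture. A call takes as long as a camera call.
- search_frame(camera, name): "extent" ([left, top, right, bottom] as shares, 0 to 1, of the picture: columns of its width, rows of its height, round what is visible of it).
- silhouettes(camera, name): "mask" (400x640 bool, what is visible of it) and "extent" ([left, top, right, bottom] as shares, 0 to 1, of the picture: columns of its width, rows of its height, round what is visible of it).
The state is a dict: "clock": time; "qpos": joint angles; "qd": joint speeds; "joint_efforts": joint torques, N m; "position": TCP position; "tool_rot": TCP orientation; "force": force on the tool from outside, world axes, zero at the start; "moment": the same for the moment, N m; "grip_width": finger opening in m; "finger_force": force on a finger pad.
Only numpy, scipy, OpenCV 4.12 (cv2) and the standard library are available. Lean on these libraries where they do the work, as an engineer would, in place of code of your own. Each camera call takes 0.05 s, during which the arm holds its last target. There are 200 camera calls.

## Working session

There is one attempt and no reset: what is moved stays moved. The work goes in short steps, Python scripts to look and compute and a shell command to move; the robot and the scene stay as the last step left them, time stands still between calls to the robot, and variables do not carry over. Pictures are saved under pics/ and viewed, at most 10 in all, crops included, and the job is handed in when it is done.

```bash
mkdir -p pics; ls; python3 - <<'E'
from workcell import *
import cv2
for n in("scene","top"):
    cv2.imwrite(f"pics/{n}0.png",grab_frame(n)); p=camera_params(n); print(n,p)
print(status.observe())
E
```

```text
pics
scene {'K': array([[361.07508145,   0.        , 318.64256754],
       [  0.        , 361.07508145, 200.13033254],
       [  0.        ,   0.        ,   1.        ]]), 'rvec': array([ 1.55889953,  2.05262302, -0.80841664]), 'tvec': array([ 0.12045202, -0.36302798,  1.23695755])}
top {'K': array([[484.46920731,   0.        , 321.19835013],
       [  0.        , 484.46920731, 199.21292502],
       [  0.        ,   0.        ,   1.        ]]), 'rvec': array([ 2.18842999, -2.02252024,  0.22461448]), 'tvec': array([-0.01214187,  0.59378057,  1.05816495])}
{'clock': 0.1, 'qpos': array([ 1.05581794,  0.5219827 , -0.03635128,  1.59992933,  0.02119351,
        1.02111257, -0.11277988]), 'qd': array([ 6.02825741e-05, -1.92990903e-04, -8.79505245e-04, -6.93041717e-04,
        6.69261625e-04, -9.99442681e-04, -8.20328077e-05]), 'joint_efforts': array([ 3.67809567e-03, -9.28500438e+01,  1.98377721e+00, -3.70535159e+01,
        1.81121752e-02,  5.30048113e-03,  2.33449202e-05]), 'position': array([ 0.26876989, -0.5639357 ,  0.23877314]), 'tool_rot': array([-3.14054677e+00,  5.58460998e-05,  4.44804455e-01]), 'force': array([-0.36805688, -0.08714445,  0.53343836]), 'moment': array([-0.04136   , -0.01290942, -0.02940499]), 'finger_force': 0.0, 'grip_width': 0.08530031497870255}
```

View pics/top0.png

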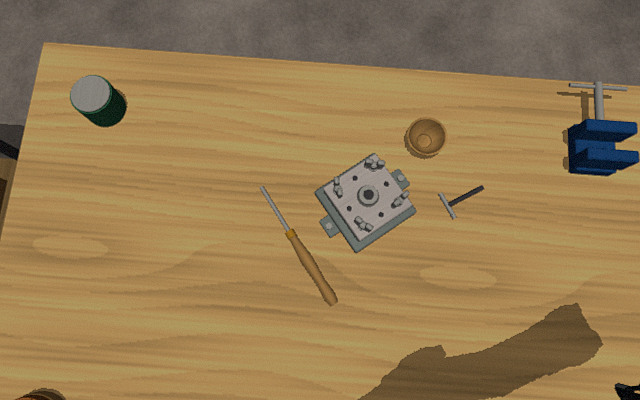

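View pics/scene0.png

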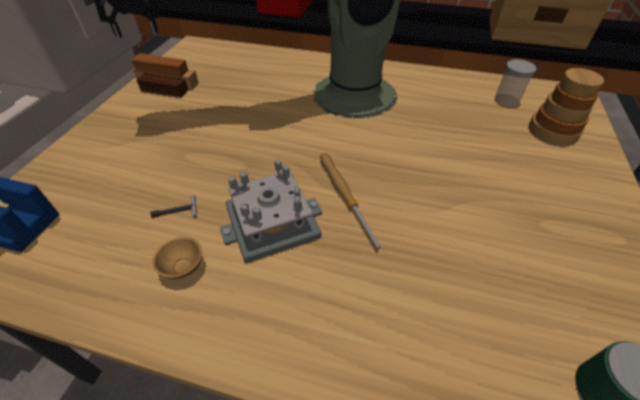

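```bash
cat > h.py <<'E'
from workcell import *
import cv2, numpy as np
def ray(cam,px,z):
    p=camera_params(cam); R=cv2.Rodrigues(np.array(p["rvec"]))[0]; t=np.array(p["tvec"]).ravel()
    c=-R.T@t; d=R.T@np.linalg.solve(p["K"],np.array([px[0],px[1],1.0]))
    return c+d*(z-c[2])/d[2]
def proj(cam,P):
    p=camera_params(cam); return cv2.projectPoints(np.atleast_2d(np.array(P,float)),np.array(p["rvec"]),np.array(p["tvec"]),p["K"],None)[0][:,0]
E
python3 - <<'E'
from h import *
for cam in("top","scene"):
  for n in("wings_a","plate_top","press"):
    for r in silhouettes(cam,n)[:6]:
        m=r["mask"]; ys,xs=np.nonzero(m); 
        if len(xs)<5: continue
        rect=cv2.minAreaRect(np.c_[xs,ys].astype(np.float32))
        z={"wings_a":.117,"plate_top":.096,"press":.024}[n]
        print(cam,n,round(r["p"],2),len(xs),np.round([xs.mean(),ys.mean()],1),[np.round(q,1) for q in rect],ray(cam,(xs.mean(),ys.mean()),z).round(4))
E
```

```text
top wings_a 0.57 163 [363.3 224.2] [array([362.9, 224.5]), array([20. ,  9.5]), np.float64(35.5)] [ 0.533  -0.0618  0.117 ]
top wings_a 0.57 160 [374.4 163.8] [array([374.4, 164.3]), array([19.2,  9.9]), np.float64(5.2)] [ 0.6718 -0.0784  0.117 ]
top wings_a 0.52 118 [337.9 187.7] [array([337.4, 187.7]), array([19.9,  7.2]), np.float64(74.7)] [ 0.6102 -0.0008  0.117 ]
top wings_a 0.51 127 [400.3 199.2] [array([400.8, 199.2]), array([ 7.1, 20.5]), np.float64(45.0)] [ 0.5951 -0.1399  0.117 ]
top plate_top 0.84 3778 [366.2 197.6] [array([366.9, 196. ]), array([67.8, 65.7]), np.float64(55.1)] [ 0.5976 -0.0665  0.096 ]
scene wings_a 0.83 271 [238.3 182.6] [array([238.7, 183.1]), array([17.1, 20.9]), np.float64(71.6)] [ 0.6088 -0.1336  0.117 ]
scene wings_a 0.74 161 [296.9 199.2] [array([297. , 198.5]), array([23.,  8.]), np.float64(90.0)] [0.6216 0.0035 0.117 ]
scene wings_a 0.73 273 [250.7 214. ] [array([250. , 214.4]), array([23. , 16.2]), np.float64(14.0)] [ 0.6843 -0.0727  0.117 ]
scene wings_a 0.5 194 [281.2 169.9] [array([280.3, 169.8]), array([19.8, 12. ]), np.float64(45.0)] [ 0.5459 -0.0579  0.117 ]
scene plate_top 0.84 3118 [270.4 203.1] [array([269.2, 202.3]), array([53.9, 71. ]), np.float64(70.5)] [ 0.6291 -0.0543  0.096 ]
scene press 0.86 6547 [269.  214.9] [array([266.6, 210.2]), array([ 88., 103.]), np.float64(70.0)] [ 0.6051 -0.0749  0.024 ]
scene press 0.38 290 [177.1 209.3] [array([174.9, 213.3]), array([20.4, 47.2]), np.float64(69.4)] [ 0.6466 -0.2901  0.024 ]
```

```bash
python3 - <<'E'
from h import *
a=cv2.imread("pics/top0.png")[140:265,300:430]
b=cv2.imread("pics/scene0.png")[150:270,215:330]
cv2.imwrite("pics/c1.png",np.hstack([cv2.resize(a,(0,0),fx=4.2,fy=4.2,interpolation=cv2.INTER_CUBIC)]))
cv2.imwrite("pics/c2.png",cv2.resize(b,(0,0),fx=4.6,fy=4.6,interpolation=cv2.INTER_CUBIC))
E
```

```text
(no output)
```

View pics/c1.png

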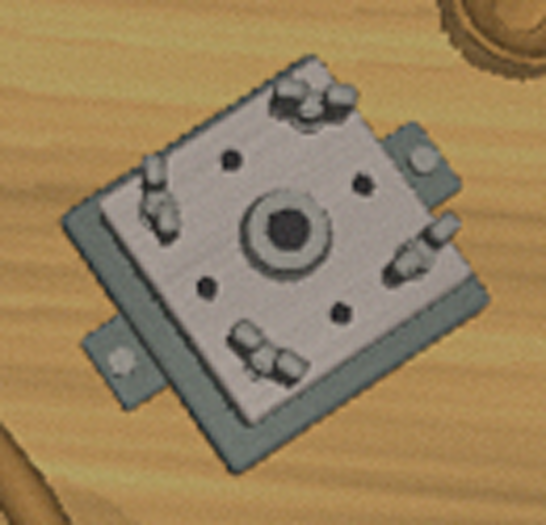

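View pics/c2.png

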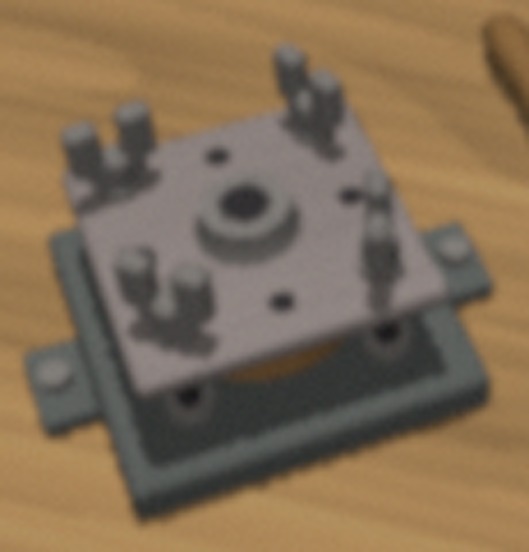

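```bash
python3 - <<'E'
from h import *
T={"N1":[(246,332),(291,360)],"N2":[(291,95),(343,96)],"N3":[(154,165),(165,216)],"N4":[(442,226),(405,257)]}
S={"N1":[(290,55),(326,82)],"N2":[(136,260),(193,278)],"N3":[(376,183),(379,228)],"N4":[(80,133),(134,111)]}
for n in T:
  for cam,D,s,o in(("top",T,4.2,(300,140)),("scene",S,4.6,(215,150))):
    P=[ray(cam,(u/s+o[0],v/s+o[1]),.126) for u,v in D[n]]
    d=P[1]-P[0]; print(n,cam,((P[0]+P[1])/2).round(4)[:2],"len",np.hypot(*d[:2]).round(4),"ang",np.degrees(np.arctan2(d[1],d[0])).round(1)%180)
b1=ray("top",(285/4.2+300,232/4.2+140),.096);b2=ray("scene",(244/4.6+215,208/4.6+150),.096);print(b1,b2)
E
```

```text
N1 top [ 0.5356 -0.0622] len 0.0272 ang 62.0
N1 scene [ 0.539 -0.058] len 0.0272 ang 59.4
N2 top [ 0.6717 -0.0799] len 0.0275 ang 93.4
N2 scene [ 0.6777 -0.074 ] len 0.028 ang 83.7
N3 top [ 6.135e-01 -4.000e-04] len 0.0281 ang 15.900000000000006
N3 scene [0.6171 0.0028] len 0.0279 ang 20.8
N4 top [ 0.5971 -0.1396] len 0.0259 ang 134.3
N4 scene [ 0.5995 -0.1361] len 0.0274 ang 138.4
[ 0.60341168 -0.06986034  0.096     ] [ 0.6087035  -0.06748967  0.096     ]
```

```bash
cat > go.py <<'E'
# usage: go.py x y z yawdeg qlimit-> units from the measured pose
import sys
from h import *
from scipy.spatial.transform import Rotation as Ro
def st():
    s=status.observe(); y=np.degrees(s["tool_rot"][2])
    print("t",s["clock"].round(2) if hasattr(s["clock"],'round') else s["clock"],"pos",s["position"].round(4),"yaw",y.round(1),"rp",s["tool_rot"][:2].round(3),"q7",np.degrees(s["qpos"][6]).round(1),"F",s["force"].round(1),"M",s["moment"].round(2),"w",round(s["grip_width"],4),"ff",np.round(s["finger_force"],1)); return s,y
if __name__=="__main__":
    s,y=st()
    if len(sys.argv)>4:
        x=np.array(list(map(float,sys.argv[1:4]))); R=Ro.from_euler("xyz",s["tool_rot"]).as_matrix()
        d=(y-float(sys.argv[4])+90)%180-90
        print("shift",(R.T@(x-s["position"])/.06).round(3),"twist",round(d/8,2),"or",round((d-180)/8,2),"or",round((d+180)/8,2))
E
python3 go.py .5977 -.1387 .17 136
```

```text
t 0.4 pos [ 0.2689 -0.5642  0.2392] yaw 25.5 rp [-3.141  0.   ] q7 -6.5 F [ 0.  -0.2 -0.5] M [-0.06 -0.02  0.01] w 0.0852 ff 0.0
shift [ 7.998 -4.043  1.154] twist 8.69 or -13.81 or 31.19
```

```bash
python3 -m creep '[[0.9,-0.4,0,-1.3,1],[1.8,-0.9,0,-2.6,0.6],[2.7,-1.3,0,-3.9,0.5],[3.6,-1.8,0,-5.2,0.5],[4.5,-2.2,0,-6.5,0.5]]'; python3 go.py .5977 -.1387 .17 136
```

```text
clock: 1.02
position: [0.4567, -0.3271, 0.2396]
tool_rot: [3.141, 0.0, 1.358]
force: [0.5, -2.3, 0.5]
grip_width: 0.0428
finger_force: 0.0
t 1.025 pos [ 0.4567 -0.3271  0.2396] yaw 77.8 rp [3.141 0.   ] q7 9.0 F [ 0.5 -2.3  0.5] M [ 0.   -0.07  0.01] w 0.0428 ff 0.0
shift [3.566 1.634 1.16 ] twist -7.27 or -29.77 or 15.23
```

```bash
python3 -m creep '[[0.9,0.4,0.3,-1.3,0.5],[1.8,0.8,0.6,-2.6,0.5],[2.7,1.2,0.9,-3.9,0.5],[3.566,1.634,1.16,-5.2,0.5],[3.566,1.634,1.16,-6.5,0.5]]'; python3 -m creep '[[0,0,0,-0.77,0.5],[0,0,0,-0.77,0.5]]';  python3 go.py .5977 -.1387 .097 136; python3 -c "
from h import *
cv2.imwrite('pics/a1.png',np.vstack([cv2.resize(grab_frame('top')[120:270,280:450],(0,0),fx=2.8,fy=2,interpolation=2)[:, :],cv2.resize(grab_frame('scene')[120:270,190:360],(0,0),fx=2.8,fy=2,interpolation=2)]));print(status.observe()['qpos'])"
```

```text
clock: 1.65
position: [0.5996, -0.1361, 0.1685]
tool_rot: [3.14, -0.002, 2.272]
force: [-0.2, -0.7, 0.4]
grip_width: 0.0426
finger_force: 0.0
clock: 1.9
position: [0.5979, -0.1414, 0.1695]
tool_rot: [3.142, -0.0, 2.367]
force: [0.8, -0.6, -0.8]
grip_width: 0.0427
finger_force: 0.0
t 1.9 pos [ 0.5979 -0.1414  0.1695] yaw 135.6 rp [ 3.142 -0.   ] q7 34.4 F [ 0.8 -0.6 -0.8] M [-0.   -0.01 -0.01] w 0.0427 ff 0.0
shift [0.033 0.03  1.208] twist -0.05 or -22.55 or 22.45
[ 0.5093371   0.6353079  -0.55747694  1.67298374  0.39679965  0.94825892
  0.59811301]
```

View pics/a1.png

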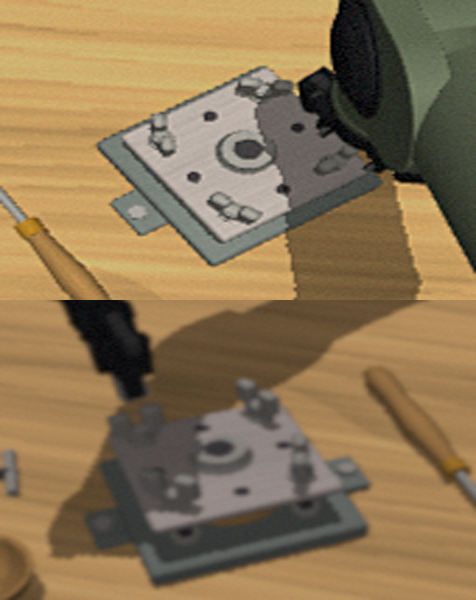

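```bash
python3 -m creep '[[0.03,0.03,0.4,0,0.5],[0.03,0.03,0.8,0,0.5],[0.03,0.03,1.2,0,0.5],[0.03,0.03,1.2,0,0.5]]'; python3 go.py .5977 -.1387 .097 136; python3 -m creep '[[0,0,0,0,0],[0,0,0,0,0],[0,0,0,0,0]]' 30;python3 go.py .5977 -.1387 .097 136; python3 -m creep '[[0,0,0,0,0]]' 60;python3 go.py .5977 -.1387 .097 136;
```

```text
clock: 2.5
position: [0.597, -0.1386, 0.0965]
tool_rot: [-3.14, -0.002, 2.366]
force: [0.2, -0.5, 0.8]
grip_width: 0.0427
finger_force: 0.0
t 2.5 pos [ 0.597  -0.1386  0.0965] yaw 135.5 rp [-3.14e+00 -2.00e-03] q7 31.1 F [ 0.2 -0.5  0.8] M [-0.    0.01  0.03] w 0.0427 ff 0.0
shift [-0.009  0.007 -0.008] twist -0.06 or -22.56 or 22.44
clock: 2.88
position: [0.5979, -0.1394, 0.0986]
tool_rot: [-3.141, 0.001, 2.367]
force: [-3.9, -3.8, 4.9]
grip_width: 0.0112
finger_force: 35.9
t 2.875 pos [ 0.5979 -0.1394  0.0986] yaw 135.6 rp [-3.141e+00  1.000e-03] q7 31.2 F [-3.9 -3.8  4.9] M [-0.56  0.71  0.11] w 0.0112 ff 35.9
shift [0.011 0.005 0.027] twist -0.05 or -22.55 or 22.45
clock: 3.0
position: [0.5979, -0.1394, 0.0985]
tool_rot: [-3.141, 0.001, 2.367]
force: [-3.4, -2.9, 6.0]
grip_width: 0.0113
finger_force: 63.0
t 3.0 pos [ 0.5979 -0.1394  0.0985] yaw 135.6 rp [-3.141e+00  1.000e-03] q7 31.2 F [-3.4 -2.9  6. ] M [-0.55  0.77  0.07] w 0.0113 ff 63.0
shift [0.011 0.005 0.025] twist -0.05 or -22.55 or 22.45
```

```bash
python3 -m creep '[[0,0,0,1.2,0],[0,0,0,2.4,0],[0,0,0,3.6,0],[0,0,0.01,4.8,0],[0,0,0.01,5,0]]';  python3 go.py;  python3 -c "
from h import *
print(status.observe()['qpos'])"
```

```text
clock: 3.62
position: [0.5982, -0.1392, 0.098]
tool_rot: [3.141, 0.001, 1.666]
force: [-3.5, -4.8, 6.9]
grip_width: 0.0112
finger_force: 63.3
t 3.625 pos [ 0.5982 -0.1392  0.098 ] yaw 95.4 rp [3.141e+00 1.000e-03] q7 -2.0 F [-3.5 -4.8  6.9] M [-0.53  0.46  0.09] w 0.0112 ff 63.3
[ 0.36018632  0.69526419 -0.33778639  1.72623917  0.31071809  0.77188064
 -0.03440216]
```

```bash
python3 -m creep '[[0,0,0,1.2,0],[0,0,0,2.4,0],[0,0,0,3.6,0],[0,0,0.01,4.8,0],[0,0,0.01,5,0]]';  python3 go.py; python3 -m creep '[[0,0,0,1.2,0],[0,0,0,2.4,0],[0,0,0,3.6,0],[0,0,0.01,4.8,0],[0,0,0.01,5,0]]';  python3 go.py
```

```text
clock: 4.25
position: [0.5984, -0.1394, 0.0975]
tool_rot: [3.14, -0.0, 0.967]
force: [-1.9, -6.2, 7.1]
grip_width: 0.0113
finger_force: 63.2
t 4.25 pos [ 0.5984 -0.1394  0.0975] yaw 55.4 rp [ 3.14 -0.  ] q7 -34.2 F [-1.9 -6.2  7.1] M [-0.63  0.35  0.1 ] w 0.0113 ff 63.2
clock: 4.88
position: [0.5985, -0.1397, 0.097]
tool_rot: [3.14, -0.002, 0.269]
force: [-2.0, -7.8, 7.4]
grip_width: 0.0111
finger_force: 63.2
t 4.875 pos [ 0.5985 -0.1397  0.097 ] yaw 15.4 rp [ 3.14e+00 -2.00e-03] q7 -65.7 F [-2.  -7.8  7.4] M [-0.95  0.26  0.14] w 0.0111 ff 63.2
```

```bash
cat > ok.py <<'E'
# exit 1 (stop) once the nut feels firm
import sys
from workcell import status
m=status.observe()["moment"][2]; print(round(m,2),end=" "); sys.exit(m>0.3)
E
{ python3 -m creep '[[0,0,0,0.5,0],[0,0,0,0.5,0]]' >/dev/null && python3 ok.py && python3 -m creep '[[0,0,0,0.5,0],[0,0,0,0.5,0]]' >/dev/null && python3 ok.py && python3 -m creep '[[0,0,0,0.5,0],[0,0,0,0.5,0]]' >/dev/null && python3 ok.py && python3 -m creep '[[0,0,0.01,0.5,0],[0,0,0.01,0.5,0]]' >/dev/null && python3 ok.py && python3 -m creep '[[0,0,0,0.5,0],[0,0,0,0.5,0]]' >/dev/null && python3 ok.py; }; python3 go.py
```

```text
0.06 t 5.125 pos [ 0.5985 -0.1398  0.097 ] yaw 11.5 rp [ 3.14e+00 -2.00e-03] q7 -68.7 F [-2.2 -6.6  7.5] M [-1.01  0.14  0.06] w 0.0111 ff 63.1False
```

```bash
sed -i 's/sys.exit(m>0.3)/sys.exit(int(m>0.3))/' ok.py
{ python3 -m creep '[[0,0,0,0.5,0],[0,0,0,0.5,0]]' >/dev/null && python3 ok.py && python3 -m creep '[[0,0,0,0.5,0],[0,0,0,0.5,0]]' >/dev/null && python3 ok.py && python3 -m creep '[[0,0,0,0.5,0],[0,0,0,0.5,0]]' >/dev/null && python3 ok.py && python3 -m creep '[[0,0,0.01,0.5,0],[0,0,0.01,0.5,0]]' >/dev/null && python3 ok.py && python3 -m creep '[[0,0,0,0.5,0],[0,0,0,0.5,0]]' >/dev/null && python3 ok.py; }; python3 go.py
```

```text
0.11 0.05 0.07 0.05 0.09 t 6.375 pos [ 0.5985 -0.1401  0.0965] yaw -8.5 rp [ 3.141e+00 -2.000e-03] q7 -84.2 F [-2.7 -9.   9.5] M [-1.1   0.26  0.09] w 0.0112 ff 63.3
```

```bash

{ python3 -m creep '[[0,0,0,0.5,0],[0,0,0,0.5,0]]' >/dev/null && python3 ok.py && python3 -m creep '[[0,0,0,0.5,0],[0,0,0,0.5,0]]' >/dev/null && python3 ok.py && python3 -m creep '[[0,0,0,0.5,0],[0,0,0,0.5,0]]' >/dev/null && python3 ok.py && python3 -m creep '[[0,0,0.01,0.5,0],[0,0,0.01,0.5,0]]' >/dev/null && python3 ok.py && python3 -m creep '[[0,0,0,0.5,0],[0,0,0,0.5,0]]' >/dev/null && python3 ok.py&& python3 -m creep '[[0,0,0,0.5,0],[0,0,0,0.5,0]]' >/dev/null && python3 ok.py&& python3 -m creep '[[0,0,0,0.5,0],[0,0,0,0.5,0]]' >/dev/null && python3 ok.py; }; python3 go.py
```

```text
0.05 0.31 t 6.875 pos [ 0.5984 -0.14    0.0964] yaw -16.5 rp [ 3.141e+00 -2.000e-03] q7 -90.4 F [-3.6 -7.8  8.6] M [-1.14  0.55  0.31] w 0.0112 ff 63.4
```

```bash

python3 -m creep '[[0,0,0,0.3,0],[0,0,0,0.3,0]]' >/dev/null; python3 ok.py;  python3 -m creep '[[0,0,0,0.1,0],[0,0,0,0.1,0]]'>/dev/null ; python3 go.py
```

```text
0.54 t 7.375 pos [ 0.5981 -0.14    0.0964] yaw -19.6 rp [ 3.141e+00 -2.000e-03] q7 -92.8 F [-4.4 -8.3 10.1] M [-1.13  0.83  0.6 ] w 0.0112 ff 63.8
```

```bash

python3 -m creep '[[0,0,0,0.15,0],[0,0,0,0.15,0]]' >/dev/null; python3 go.py;  python3 -m creep '[[0,0,0,0.15,0.5],[0,0,0,0.15,0.5],[0,0,-0.6,0.15,0.5],[0,0,-1.2,-1.1,0.5],[0,0,-1.2,-2.4,0.5]]'>/dev/null ; python3 go.py .6149 .001 .17 18
```

```text
t 7.625 pos [ 0.5981 -0.14    0.0963] yaw -20.8 rp [ 3.141e+00 -2.000e-03] q7 -93.7 F [-4.4 -7.8 10.1] M [-1.03  0.87  0.66] w 0.0116 ff 64.2
t 8.25 pos [ 0.5993 -0.1385  0.1701] yaw -1.2 rp [ 3.141 -0.004] q7 -78.8 F [ 0.8  0.1 -0.4] M [ 0.02  0.06 -0.02] w 0.0425 ff 0.0
shift [ 2.12e-01 -2.33e+00  2.00e-03] twist -2.4 or -24.9 or 20.1
```

```bash

python3 -m creep '[[0.05,-0.6,0,-1.3,0.5],[0.1,-1.2,0,-2.6,0.5],[0.2,-1.8,0,-3.9,0.5],[0.21,-2.33,0,-5.2,0.5],[0.21,-2.33,0,-6.5,0.5]]'>/dev/null;python3 go.py; python3 -m creep '[[0,0,0,-1.3,0.5],[0,0,0,-2.6,0.5],[0,0,0,-3.9,0.5],[0,0,0,-5.2,0.5],[0,0,0,-6.5,0.5]]'>/dev/null; python3 -m creep '[[0,0,0,-1.3,0.5],[0,0,0,-2.6,0.5],[0,0,0,-3.9,0.5],[0,0,0,-5.2,0.5],[0,0,0,-6.5,0.5]]'>/dev/null;python3 -m creep '[[0,0,0,-1.3,0.5],[0,0,0,-2.6,0.5],[0,0,0,-3.9,0.5],[0,0,0,-5.2,0.5]]'>/dev/null; python3 go.py .6149 .001 .097 18; python3 - <<'E'
from h import *
cv2.imwrite('pics/a2.png',np.vstack([cv2.resize(grab_frame('top')[130:270,280:450],(0,0),fx=3,fy=2,interpolation=2)[:, :],cv2.resize(grab_frame('scene')[130:270,190:360],(0,0),fx=3,fy=2,interpolation=2)]))
E
```

```text
t 8.875 pos [0.6144 0.0044 0.1674] yaw 51.0 rp [-3.141e+00 -1.000e-03] q7 -48.7 F [-0.3 -0.2 -1.1] M [-0.03  0.04  0.01] w 0.0428 ff 0.0
t 10.625 pos [0.6143 0.001  0.1674] yaw -163.6 rp [3.141 0.   ] q7 75.7 F [ 0.9 -0.3 -0.5] M [-0.07 -0.01  0.  ] w 0.0425 ff 0.0
shift [-0.009 -0.003  1.174] twist -0.2 or -22.7 or 22.3
```

View pics/a2.png

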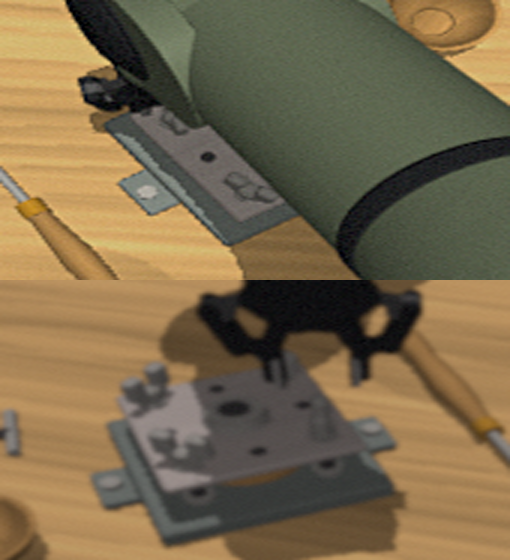

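```bash
python3 -m creep '[[0,0,0.4,-0.2,0.5],[0,0,0.8,-0.2,0.5],[0,0,1.18,-0.2,0.5],[0,0,1.18,-0.2,0.5]]' >/dev/null; python3 go.py .6149 .001 .097 18; python3 -m creep '[[0,0,0,0,0],[0,0,0,0,0],[0,0,0,0,0]]' 30 >/dev/null;python3 go.py; python3 -m creep '[[0,0,0,0,0]]' 60 >/dev/null;python3 go.py
```

```text
t 11.225 pos [0.6135 0.0008 0.0951] yaw -162.4 rp [ 3.141e+00 -2.000e-03] q7 73.3 F [ 0.1 -0.2 -0.4] M [ 0.02 -0.02  0.03] w 0.0427 ff 0.0
shift [-0.023 -0.004 -0.032] twist -0.06 or -22.56 or 22.44
t 11.6 pos [6.147e-01 6.000e-04 9.710e-02] yaw -162.4 rp [-3.141e+00  1.000e-03] q7 73.4 F [ 1.4 -1.3 -0.2] M [ 0.05 -0.3   0.06] w 0.0119 ff 36.3
t 11.725 pos [6.147e-01 6.000e-04 9.690e-02] yaw -162.4 rp [-3.141e+00  1.000e-03] q7 73.4 F [ 1.7 -0.9  0.5] M [ 0.01 -0.35  0.08] w 0.0109 ff 62.7
```

Turn the safe 120°.

```bash
python3 -m creep '[[0,0,0,1.2,0],[0,0,0,2.4,0],[0,0,0,3.6,0],[0,0,0.01,4.8,0],[0,0,0.01,5,0]]'>/dev/null;  python3 go.py; python3 ok.py && python3 -m creep '[[0,0,0,1.2,0],[0,0,0,2.4,0],[0,0,0,3.6,0],[0,0,0.01,4.8,0],[0,0,0.01,5,0]]'>/dev/null;  python3 go.py; python3 ok.py &&  python3 -m creep '[[0,0,0,1.2,0],[0,0,0,2.4,0],[0,0,0,3.6,0],[0,0,0.01,4.8,0],[0,0,0.01,5,0]]'>/dev/null;  python3 go.py
```

```text
t 12.35 pos [6.146e-01 5.000e-04 9.620e-02] yaw 157.6 rp [-3.141e+00  1.000e-03] q7 39.5 F [ 1.8 -2.7  0.6] M [-0.42 -0.49  0.09] w 0.0112 ff 62.8
0.09 t 12.975 pos [6.144e-01 4.000e-04 9.540e-02] yaw 117.8 rp [-3.141e+00  1.000e-03] q7 6.6 F [ 1.5 -3.6  1. ] M [-0.7  -0.39  0.14] w 0.0114 ff 62.9
0.14 t 13.6 pos [6.142e-01 5.000e-04 9.470e-02] yaw 77.8 rp [-3.141e+00  1.000e-03] q7 -25.6 F [ 0.8 -4.2  1.9] M [-0.93 -0.31  0.07] w 0.0115 ff 62.9
```

```bash

{ python3 ok.py && python3 -m creep '[[0,0,0,0.5,0],[0,0,0,0.5,0]]' >/dev/null && python3 ok.py && python3 -m creep '[[0,0,0,0.5,0],[0,0,0,0.5,0]]' >/dev/null && python3 ok.py && python3 -m creep '[[0,0,0,0.5,0],[0,0,0,0.5,0]]' >/dev/null && python3 ok.py && python3 -m creep '[[0,0,0.01,0.5,0],[0,0,0.01,0.5,0]]' >/dev/null && python3 ok.py && python3 -m creep '[[0,0,0,0.5,0],[0,0,0,0.5,0]]' >/dev/null && python3 ok.py&& python3 -m creep '[[0,0,0,0.5,0],[0,0,0,0.5,0]]' >/dev/null && python3 ok.py&& python3 -m creep '[[0,0,0,0.5,0],[0,0,0,0.5,0]]' >/dev/null && python3 ok.py; }; python3 go.py
```

```text
0.07 0.07 0.03 0.08 0.09 0.06 0.04 0.05 t 15.35 pos [0.6142 0.0007 0.0941] yaw 49.8 rp [3.142 0.   ] q7 -47.7 F [-0.5 -4.8  3.6] M [-1.06  0.    0.05] w 0.0116 ff 63.0
```

Total 148°; continue.

```bash

{ python3 -m creep '[[0,0,0,0.5,0],[0,0,0,0.5,0]]' >/dev/null && python3 ok.py && python3 -m creep '[[0,0,0,0.5,0],[0,0,0,0.5,0]]' >/dev/null && python3 ok.py && python3 -m creep '[[0,0,0,0.5,0],[0,0,0,0.5,0]]' >/dev/null && python3 ok.py && python3 -m creep '[[0,0,0,0.5,0],[0,0,0,0.5,0]]' >/dev/null && python3 ok.py && python3 -m creep '[[0,0,0,0.5,0],[0,0,0,0.5,0]]' >/dev/null && python3 ok.py&& python3 -m creep '[[0,0,0,0.5,0],[0,0,0,0.5,0]]' >/dev/null && python3 ok.py&& python3 -m creep '[[0,0,0,0.5,0],[0,0,0,0.5,0]]' >/dev/null && python3 ok.py&& python3 -m creep '[[0,0,0,0.5,0],[0,0,0,0.5,0]]' >/dev/null && python3 ok.py&& python3 -m creep '[[0,0,0,0.5,0],[0,0,0,0.5,0]]' >/dev/null && python3 ok.py; }; python3 go.py
```

```text
0.05 0.04 0.02 0.1 0.46 t 16.6 pos [0.6146 0.0008 0.0942] yaw 29.9 rp [ 3.141 -0.   ] q7 -63.3 F [ 1.2 -4.   2.3] M [-1.05 -0.49  0.46] w 0.0112 ff 63.3
```

```bash

python3 -m creep '[[0,0,0,0.25,0],[0,0,0,0.25,0]]' >/dev/null; python3 go.py
```

```text
t 16.85 pos [0.6146 0.0008 0.0942] yaw 27.7 rp [ 3.141e+00 -1.000e-03] q7 -65.0 F [ 3.2 -3.8  2.6] M [-0.93 -0.8   0.59] w 0.0113 ff 63.8
```

```bash

 python3 -m creep '[[0,0,0,0,0.5],[0,0,0,0,0.5],[0,0,-0.6,0,0.5],[0,0,-1.2,-1.1,0.5],[0,0,-1.2,-2.4,0.5]]'>/dev/null ; python3 go.py .6765 -.078 .17 88.5
```

```text
t 17.475 pos [0.6153 0.0011 0.1686] yaw 47.2 rp [ 3.139e+00 -3.000e-03] q7 -49.1 F [-0.1 -0.8 -1. ] M [-0.02 -0.02  0.01] w 0.0432 ff 0.0
shift [-0.274  1.645 -0.02 ] twist -5.17 or -27.67 or 17.33
```

```bash

 python3 -m creep '[[0,0,0.6,1.0,0.5],[0,0,1.23,1.7,0.5],[0,0,1.23,1.7,0.5],[0,0,1.23,1.7,0]]' 30 >/dev/null; python3 -m creep '[[0,0,0,0,0],[0,0,0,0,0],[0,0,0,0,0]]' 60 >/dev/null; python3 go.py .6148 .0005 .095 33
```

```text
t 18.35 pos [0.6149 0.0009 0.0932] yaw 33.3 rp [ 3.141e+00 -2.000e-03] q7 -60.6 F [1.1 2.4 6. ] M [ 0.3  -0.34  0.15] w 0.0115 ff 60.2
shift [-0.006  0.005 -0.031] twist 0.03 or -22.47 or 22.53
```

```bash

python3 -m creep '[[0,0,0,0.3,0],[0,0,0,0.6,0],[0,0,0,0.6,0]]' >/dev/null; python3 go.py
```

```text
t 18.725 pos [0.6153 0.0009 0.0931] yaw 28.4 rp [ 3.141e+00 -2.000e-03] q7 -64.3 F [4.2 1.2 5.4] M [ 0.13 -0.86  0.52] w 0.0113 ff 62.0
```

```bash

python3 -m creep '[[0,0,0,0.2,0],[0,0,0,0.2,0]]' >/dev/null; python3 go.py;python3 -c "
from workcell import status
print(status.observe()['moment'])"
```

```text
t 18.975 pos [0.6155 0.0009 0.0931] yaw 26.9 rp [ 3.14e+00 -2.00e-03] q7 -65.5 F [4.4 1.8 5.4] M [ 0.17 -1.06  0.66] w 0.0117 ff 63.1
[ 0.17467283 -1.05555158  0.65622723]
```

Good: 0.66. Release and go to N2.

```bash

 python3 -m creep '[[0,0,0,0,0.5],[0,0,0,0,0.5],[0,0,-0.6,0,0.5],[0,0,-1.25,-1.1,0.5],[0,0,-1.25,-2.4,0.5]]'>/dev/null ; python3 go.py .6765 -.078 .17 88.5
```

```text
t 19.6 pos [6.154e-01 5.000e-04 1.700e-01] yaw 46.3 rp [ 3.139e+00 -3.000e-03] q7 -49.7 F [ 0.5 -0.1 -1.2] M [-0.07 -0.04  0.  ] w 0.0428 ff 0.0
shift [-0.244  1.641  0.005] twist -5.27 or -27.77 or 17.23
```

```bash

 python3 -m creep '[[-0.1,0.6,0,-1.3,0.5],[-0.2,1.2,0,-2.6,0.5],[-0.244,1.641,0,-3.9,0.5],[-0.244,1.641,0,-5.27,0.5],[-0.244,1.641,0,-5.27,0.5]]'>/dev/null ; python3 go.py .6765 -.078 .097 88.5; python3 - <<'E'
from h import *
cv2.imwrite('pics/a3.png',np.vstack([cv2.resize(grab_frame('top')[130:270,280:450],(0,0),fx=3,fy=2,interpolation=2)[:, :],cv2.resize(grab_frame('scene')[130:270,190:360],(0,0),fx=3,fy=2,interpolation=2)]))
E
```

```text
t 20.225 pos [ 0.6746 -0.0786  0.1668] yaw 88.1 rp [-3.141 -0.   ] q7 -6.8 F [-0.1  0.6 -0.3] M [-0.02  0.01 -0.01] w 0.0426 ff 0.0
shift [0.011 0.032 1.164] twist -0.05 or -22.55 or 22.45
```

View pics/a3.png

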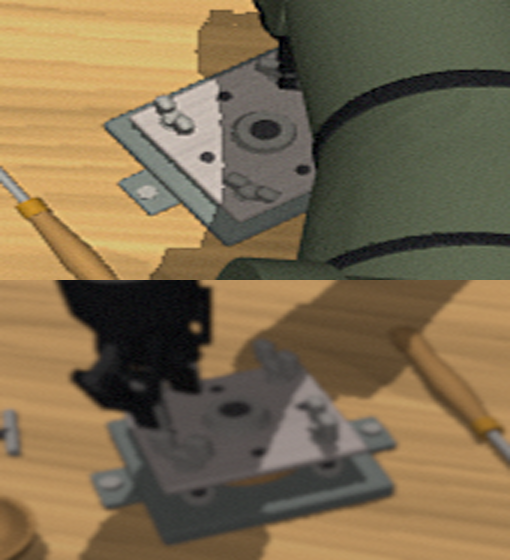

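```bash
python3 -m creep '[[0.01,0.03,0.4,0,0.5],[0.01,0.03,0.8,0,0.5],[0.01,0.03,1.18,0,0.5],[0.01,0.03,1.18,0,0.5]]' >/dev/null; python3 go.py .6765 -.078 .096 88.5; python3 -m creep '[[0,0,0,0,0],[0,0,0,0,0],[0,0,0,0,0]]' 30 >/dev/null;python3 go.py; python3 -m creep '[[0,0,0,0,0]]' 60 >/dev/null;python3 go.py
```

```text
t 20.825 pos [ 0.6758 -0.0771  0.0952] yaw 88.1 rp [-3.139  0.   ] q7 -7.9 F [-0.1 -0.5  1.1] M [-0.08 -0.04  0.  ] w 0.0424 ff 0.0
shift [-0.015  0.012 -0.014] twist -0.05 or -22.55 or 22.45
t 21.2 pos [ 0.6769 -0.0775  0.0972] yaw 88.2 rp [ 3.141 -0.   ] q7 -7.7 F [-2.6  0.6  2.7] M [ 0.2   0.71 -0.01] w 0.0119 ff 36.3
t 21.325 pos [ 0.6769 -0.0776  0.097 ] yaw 88.2 rp [ 3.141 -0.   ] q7 -7.7 F [-2.8  2.   4.2] M [ 0.27  0.8  -0.12] w 0.0111 ff 63.0
```

```bash
python3 -m creep '[[0,0,0,1.2,0],[0,0,0,2.4,0],[0,0,0,3.6,0],[0,0,0.01,4.8,0],[0,0,0.01,5,0]]'>/dev/null;  python3 go.py; python3 ok.py && python3 -m creep '[[0,0,0,1.2,0],[0,0,0,2.4,0],[0,0,0,3.6,0],[0,0,0.01,4.8,0],[0,0,0.01,5,0]]'>/dev/null;  python3 go.py; python3 ok.py &&  python3 -m creep '[[0,0,0,1.2,0],[0,0,0,2.4,0],[0,0,0,3.6,0],[0,0,0.01,4.8,0],[0,0,0.01,5,0]]'>/dev/null;  python3 go.py
```

```text
t 21.95 pos [ 0.6773 -0.0778  0.0967] yaw 48.0 rp [ 3.14 -0.  ] q7 -40.5 F [-1.6 -0.8  8.5] M [0.02 1.11 0.08] w 0.0118 ff 63.4
0.08 t 22.575 pos [ 0.6776 -0.078   0.0963] yaw 8.0 rp [ 3.141e+00 -2.000e-03] q7 -72.6 F [-0.9 -1.4 10.7] M [0.01 0.95 0.17] w 0.0115 ff 63.8
0.17 t 23.2 pos [ 0.6778 -0.0783  0.0957] yaw -32.0 rp [-3.141e+00 -3.000e-03] q7 -104.5 F [ 2.  -3.   9.1] M [-0.19  0.29  0.16] w 0.0113 ff 63.9
```

```bash

{ python3 -m creep '[[0,0,0,0.5,0],[0,0,0,0.5,0]]' >/dev/null && python3 ok.py && python3 -m creep '[[0,0,0,0.5,0],[0,0,0,0.5,0]]' >/dev/null && python3 ok.py && python3 -m creep '[[0,0,0,0.5,0],[0,0,0,0.5,0]]' >/dev/null && python3 ok.py && python3 -m creep '[[0,0,0.01,0.5,0],[0,0,0.01,0.5,0]]' >/dev/null && python3 ok.py && python3 -m creep '[[0,0,0,0.5,0],[0,0,0,0.5,0]]' >/dev/null && python3 ok.py&& python3 -m creep '[[0,0,0,0.5,0],[0,0,0,0.5,0]]' >/dev/null && python3 ok.py&& python3 -m creep '[[0,0,0,0.5,0],[0,0,0,0.5,0]]' >/dev/null && python3 ok.py; }; python3 go.py
```

```text
0.09 0.05 0.03 0.1 0.01 0.06 0.11 t 24.95 pos [ 0.6776 -0.0785  0.0951] yaw -59.9 rp [-3.14e+00 -2.00e-03] q7 -126.8 F [ 0.6 -3.5  9.3] M [-0.24  0.67  0.11] w 0.0113 ff 63.9
```

```bash

{ python3 -m creep '[[0,0,0,0.5,0],[0,0,0,0.5,0]]' >/dev/null && python3 ok.py && python3 -m creep '[[0,0,0,0.5,0],[0,0,0,0.5,0]]' >/dev/null && python3 ok.py ; }; python3 go.py
```

```text
0.07 0.1 t 25.45 pos [ 0.6775 -0.0785  0.0951] yaw -67.9 rp [-3.14e+00 -2.00e-03] q7 -133.3 F [-0.3 -3.4 10.2] M [-0.23  0.75  0.1 ] w 0.0113 ff 63.8
```

Regrip: lift, rotate back 180°, lower.

```bash

 python3 -m creep '[[0,0,0,0,0.5],[0,0,0,0,0.5],[0,0,-0.5,0,0.5],[0,0,-1,-1.25,0.5],[0,0,-1,-2.5,0.5]]'>/dev/null ;  python3 -m creep '[[0,0,0,-1.3,0.5],[0,0,0,-2.6,0.5],[0,0,0,-3.9,0.5],[0,0,0,-5.2,0.5],[0,0,0,-6.5,0.5]]'>/dev/null; python3 -m creep '[[0,0,0,-1.3,0.5],[0,0,0,-2.6,0.5],[0,0,0,-3.9,0.5],[0,0,0,-5.2,0.5],[0,0,0,-6.5,0.5]]'>/dev/null;python3 -m creep '[[0,0,0,-1.3,0.5],[0,0,0,-2.6,0.5],[0,0,0,-3.9,0.5],[0,0,0,-5.2,0.5],[0,0,0,-6.5,0.5]]'>/dev/null; python3 go.py .6773 -.0785 .095 -67.5
```

```text
t 27.95 pos [ 0.6768 -0.0776  0.154 ] yaw 108.5 rp [-3.142 -0.   ] q7 11.9 F [-0.4 -0.5 -0.1] M [-0.   -0.06  0.02] w 0.0426 ff 0.0
shift [-0.017  0.003  0.983] twist -0.49 or -22.99 or 22.01
```

```bash
python3 -m creep '[[-0.02,0,0.4,-0.5,0.5],[-0.02,0,0.98,-0.5,0.5],[-0.02,0,0.98,-0.5,0.5],[-0.02,0,0.98,-0.5,0]]' 30 >/dev/null; python3 -m creep '[[0,0,0,0,0],[0,0,0,0,0],[0,0,0,0,0]]' 60 >/dev/null;python3 go.py
{ python3 ok.py && python3 -m creep '[[0,0,0,0.5,0],[0,0,0,0.5,0]]' >/dev/null && python3 ok.py && python3 -m creep '[[0,0,0,0.5,0],[0,0,0,0.5,0]]' >/dev/null && python3 ok.py && python3 -m creep '[[0,0,0,0.5,0],[0,0,0,0.5,0]]' >/dev/null && python3 ok.py && python3 -m creep '[[0,0,0,0.5,0],[0,0,0,0.5,0]]' >/dev/null && python3 ok.py && python3 -m creep '[[0,0,0,0.5,0],[0,0,0,0.5,0]]' >/dev/null && python3 ok.py&& python3 -m creep '[[0,0,0,0.5,0],[0,0,0,0.5,0]]' >/dev/null && python3 ok.py&& python3 -m creep '[[0,0,0,0.5,0],[0,0,0,0.5,0]]' >/dev/null && python3 ok.py; }; python3 go.py
```

```text
t 28.825 pos [ 0.6776 -0.0789  0.0962] yaw 112.2 rp [3.141e+00 1.000e-03] q7 14.2 F [-0.9 -0.   6.8] M [-0.08  0.58  0.08] w 0.0109 ff 60.5
0.08 0.15 0.25 0.58 t 29.575 pos [ 0.6773 -0.0794  0.0961] yaw 100.2 rp [3.141e+00 1.000e-03] q7 4.2 F [-4.1 -3.7  7.5] M [-0.79  1.05  0.58] w 0.011 ff 61.2
```

```bash

python3 -m creep '[[0,0,0,0.12,0],[0,0,0,0.12,0]]' >/dev/null; python3 go.py;  python3 -m creep '[[0,0,0,0.12,0.5],[0,0,0,0.12,0.5],[0,0,-0.6,0.12,0.5],[0,0,-1.2,-1.1,0.5],[0,0,-1.2,-2.4,0.5]]'>/dev/null ; python3 go.py .5355 -.0607 .168 60.7
```

```text
t 29.825 pos [ 0.6773 -0.0796  0.0961] yaw 99.2 rp [3.141e+00 1.000e-03] q7 3.5 F [-3.3 -4.2  7.2] M [-0.77  1.05  0.69] w 0.011 ff 61.6
t 30.45 pos [ 0.6786 -0.0787  0.1704] yaw 118.8 rp [3.138e+00 3.000e-03] q7 21.1 F [ 0.8 -0.3 -0.6] M [-0.07  0.05  0.02] w 0.0427 ff 0.0
shift [ 1.411 -1.947  0.029] twist 7.26 or -15.24 or 29.76
```

```bash

 python3 -m creep '[[0.4,-0.5,0,-1.3,0.5],[0.8,-1,0,-2.6,0.5],[1.2,-1.5,0,-3.9,0.5],[1.41,-1.95,0.02,-5.2,0.5],[1.41,-1.95,0.02,-6.5,0.5]]'>/dev/null ; python3 go.py;python3 -m creep '[[0,0,0,-1.3,0.5],[0,0,0,-2.6,0.5],[0,0,0,-3.9,0.5],[0,0,0,-5.2,0.5],[0,0,0,-6.5,0.5]]'>/dev/null; python3 go.py .5355 -.0607 .096 60.7
```

```text
t 31.075 pos [ 0.5325 -0.0603  0.1664] yaw 170.8 rp [-3.141 -0.   ] q7 62.4 F [ 0.4 -0.3  0.6] M [ 0.01  0.01 -0.04] w 0.0424 ff 0.0
t 31.7 pos [ 0.5341 -0.0601  0.1662] yaw -137.2 rp [-3.141  0.   ] q7 106.8 F [0.3 0.8 0.6] M [0.02 0.04 0.02] w 0.0428 ff 0.0
shift [-0.009 -0.023  1.17 ] twist -2.24 or -24.74 or 20.26
```

```bash

python3 -m creep '[[-0.01,-0.02,0,-1.3,0.5],[-0.01,-0.02,0.2,-2.24,0.5],[-0.01,-0.02,0.6,-2.24,0.5],[-0.01,-0.02,1.17,-2.24,0.5],[-0.01,-0.02,1.17,-2.24,0.5]]' >/dev/null; python3 go.py .5355 -.0607 .096 60.7; python3 -m creep '[[0,0,0,0,0],[0,0,0,0,0],[0,0,0,0,0]]' 30 >/dev/null;python3 go.py; python3 -m creep '[[0,0,0,0,0]]' 60 >/dev/null;python3 go.py
```

```text
t 32.325 pos [ 0.5342 -0.0604  0.0945] yaw -119.6 rp [ 3.139e+00 -1.000e-03] q7 116.9 F [0.1 0.6 0.7] M [ 0.03 -0.03 -0.02] w 0.0428 ff 0.0
shift [-0.006 -0.021 -0.025] twist -0.04 or -22.54 or 22.46
t 32.7 pos [ 0.5361 -0.0607  0.0969] yaw -119.7 rp [-3.14e+00  1.00e-03] q7 116.9 F [ 1.9 -0.6  3.8] M [-0.04 -0.62 -0.07] w 0.0114 ff 36.3
t 32.825 pos [ 0.536  -0.0607  0.0967] yaw -119.7 rp [-3.14e+00  1.00e-03] q7 116.9 F [ 2.9 -1.3  6.4] M [-0.2  -0.81 -0.09] w 0.0113 ff 63.0
```

```bash
python3 -m creep '[[0,0,0,1.2,0],[0,0,0,2.4,0],[0,0,0,3.6,0],[0,0,0.01,4.8,0],[0,0,0.01,5,0]]'>/dev/null;  python3 go.py; python3 ok.py && python3 -m creep '[[0,0,0,1.2,0],[0,0,0,2.4,0],[0,0,0,3.6,0],[0,0,0.01,4.8,0],[0,0,0.01,5,0]]'>/dev/null;  python3 go.py; python3 ok.py &&  python3 -m creep '[[0,0,0,1.2,0],[0,0,0,2.4,0],[0,0,0,3.6,0],[0,0,0.01,4.8,0],[0,0,0.01,5,0]]'>/dev/null;  python3 go.py
{ python3 ok.py && python3 -m creep '[[0,0,0,0.5,0],[0,0,0,0.5,0]]' >/dev/null && python3 ok.py && python3 -m creep '[[0,0,0,0.5,0],[0,0,0,0.5,0]]' >/dev/null && python3 ok.py && python3 -m creep '[[0,0,0,0.5,0],[0,0,0,0.5,0]]' >/dev/null && python3 ok.py && python3 -m creep '[[0,0,0.01,0.5,0],[0,0,0.01,0.5,0]]' >/dev/null && python3 ok.py && python3 -m creep '[[0,0,0,0.5,0],[0,0,0,0.5,0]]' >/dev/null && python3 ok.py&& python3 -m creep '[[0,0,0,0.5,0],[0,0,0,0.5,0]]' >/dev/null && python3 ok.py&& python3 -m creep '[[0,0,0,0.5,0],[0,0,0,0.5,0]]' >/dev/null && python3 ok.py; }; python3 go.py
```

```text
t 33.45 pos [ 0.5364 -0.0606  0.0962] yaw -159.8 rp [-3.14e+00  2.00e-03] q7 83.3 F [ 3.3 -1.6  6.2] M [-0.45 -1.11  0.12] w 0.0115 ff 63.1
0.12 t 34.075 pos [ 0.5363 -0.0609  0.0956] yaw 160.2 rp [3.141e+00 3.000e-03] q7 50.8 F [ 2.6 -3.6  8.1] M [-0.81 -1.05  0.1 ] w 0.0113 ff 63.3
0.1 t 34.7 pos [ 0.536  -0.0611  0.095 ] yaw 120.2 rp [3.14e+00 2.00e-03] q7 19.2 F [-0.7 -5.3  9. ] M [-1.05 -0.78  0.07] w 0.0114 ff 63.4
0.07 0.05 0.02 0.05 0.07 0.08 0.05 0.27 t 36.45 pos [ 0.5357 -0.0612  0.0944] yaw 92.3 rp [3.14e+00 1.00e-03] q7 -2.2 F [-2.1 -4.1 12.4] M [-1.03 -0.32  0.27] w 0.011 ff 63.7
```

```bash

python3 -m creep '[[0,0,0,0.25,0],[0,0,0,0.25,0]]' >/dev/null; python3 ok.py;  python3 -m creep '[[0,0,0,0.2,0],[0,0,0,0.2,0]]'>/dev/null ; python3 go.py
```

```text
0.48 t 36.95 pos [ 0.5357 -0.0609  0.0944] yaw 88.8 rp [3.14 0.  ] q7 -4.9 F [-2.7 -3.6 13.2] M [-0.76 -0.31  0.63] w 0.0113 ff 63.9
```

```bash

python3 -m creep '[[0,0,0,0.06,0],[0,0,0,0.06,0]]'>/dev/null ; python3 go.py;  python3 -m creep '[[0,0,0,0.06,0.5],[0,0,0,0.06,0.5],[0,0,-0.6,0.06,0.5],[0,0,-1.4,0,0.5],[0,0,-2.2,0,0.5]]'>/dev/null; python3 -m creep '[[0,0.9,-0.4,0,0.5],[0,1.8,-0.4,0,0.5],[-0.9,2.4,-0.4,0,0.5],[-1.8,2.4,-0.4,0,0.5],[-2.7,2.4,-0.4,0,0.5]]'; python3 go.py;python3 - <<'E'
from h import *
cv2.imwrite('pics/a4.png',np.hstack([cv2.resize(grab_frame(n)[y:y+150,x:x+170],(0,0),fx=2.3,fy=2.3,interpolation=2) for n,x,y in (('top',280,130),('scene',190,130))]))
E
```

```text
t 37.2 pos [ 0.5357 -0.0609  0.0944] yaw 88.3 rp [3.14 0.  ] q7 -5.3 F [-2.7 -2.9 12.3] M [-0.72 -0.31  0.67] w 0.0107 ff 63.9
clock: 38.45
position: [0.6743, -0.2284, 0.2488]
tool_rot: [-3.141, -0.0, 1.541]
force: [0.6, 0.2, -0.1]
grip_width: 0.0426
finger_force: 0.0
t 38.45 pos [ 0.6743 -0.2284  0.2488] yaw 88.3 rp [-3.141 -0.   ] q7 10.9 F [ 0.6  0.2 -0.1] M [-0.    0.01  0.03] w 0.0426 ff 0.0
```

View pics/a4.png

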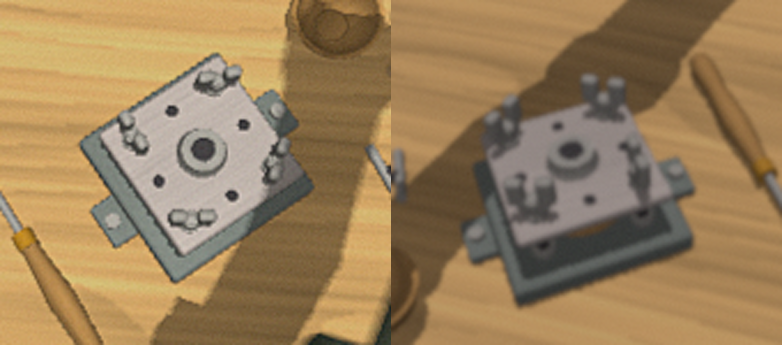

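The picture shows the plate seated with all four nuts turned; nothing else has moved and the gripper is clear.

```bash
python3 -c "
from workcell import bot
print(bot.job_done())"
```

```text
the job is handed in; nothing more can be done
None
```

I tightened all four wing nuts in cross order to about 0.66–0.69 N m each (the third nut needed one regrip), released them, and handed in at about 38 s; nut two read only 0.59 N m at first, so I regripped and finished it before starting the next pair.

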